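Press an amplifier board down onto the test jig's probes until the catches hold it

TASK

A board lies in the spring-loaded nest plate of the test jig. Take the press block from its tray and with it press the nest squarely down, keeping it level and never pressing harder than 30 N, until it is fully down on its stops and both spring catches have snapped over and hold it there. Then set the press block gently back in its tray, flat on its base, leaving the other things on the bench alone.

Things in the scene. Friction and masses are not known exactly. Their poses are not given: they have to be found in the camera images.
- jig: the board test jig, fixed: aluminium foot plate 170 x 240 mm, grey housing 140 x 152 mm up to 50 mm, four 10 mm guide posts at x = +-54, y = +-67 mm, 108 mm high. Origin: centre of its underside on the bench; z up, y along the long side. Between the posts the nest plate floats on springs; its stops below are reset for each batch and not measured: the travel is 10 to 22 mm
- plate: the jig's nest plate, glass-epoxy 124 x 150 x 10 mm, sprung, can also rock. Origin: centre of its underside, 80 mm above the jig's origin when up. It moves from 3 N on, 0.3 N per mm more; the catches add 2 to 5 N from 10 to 5 mm before the stops. On the stops' hard rubber pads it climbs, from 6 to 10 N, by 40 N per mm. Let go uncaught, it springs up; caught, it rises 1.5 mm and stays level
- board (a point): centre of the top of the board (84 x 104 mm, long side along the jig's y) lying in the nest plate; moves and tilts with the plate, z is the plate's normal. Plate up: 92 mm above the jig's origin. A border stands 4 mm above the board all round; its opening is 84 x 104 mm
- end_left (a point): the jig's left end (y = +90 mm, 50 mm up; point fixed to the jig), where a steel spring catch stands, 20 mm wide, 80 to 92 mm high, reaching from 80 to 101 mm out. A 4 mm pin on this end of the plate rides down its sloping nose; the hook snaps over it when this end comes within 1.5 mm of its stop
- end_right (a point): the jig's right end (y = -90 mm, 50 mm up; point fixed to the jig), where a steel spring catch stands, 20 mm wide, 80 to 92 mm high, reaching from 80 to 101 mm out. A 4 mm pin on this end of the plate rides down its sloping nose; the hook snaps over it when this end comes within 1.5 mm of its stop
- press_block: the press block, loose, about 0.28 kg: white plastic slab 76 x 96 mm, 15 mm thick, flat underside; on it a round metal boss 50 mm across up to 28 mm, and from there an upright black square handle 28 x 28 mm (sides along x and y) up to 80 mm above the underside. Origin: centre of the underside; x along the 76 mm side, y along the 96 mm side, z up.
- tray: shallow open tray, fixed, 112 x 132 mm, walls 4 mm thick and 14 mm high, floor 4 mm thick; origin: centre of its underside, y along the long side. The press block stands in it with its long side along the tray's.
- heat_sink: bystander, loose: finned aluminium heat sink 60 x 90 x 30 mm; origin: centre of its underside
- speaker_mic: bystander, loose: black hand microphone lying flat, about 92 x 75 x 28 mm; origin: underside of its wide part
- tape_roll: bystander, loose: white roll of tape lying flat, 84 mm across, 24 mm high; origin: centre of its underside
- flux_bottle: bystander, loose: small bottle, 38 mm across, 85 mm high, standing; origin: centre of its underside

How it is judged (in metres and radians):
On the way:
1. the press block presses the nest plate down by at least 8 mm, level (z of board in the frame of jig below 0.084 m and angle between board's own z axis and vertical below 0.03 rad and contact force between press_block and jig above 4 N), for 0.1 s.
At the end, for the whole second after the job is handed in: The nest plate stays down unpressed, held by both catches: board centre under 86 mm above the jig's origin, tilt under 0.025 rad; the press block is released, at rest flat on the tray's floor (origin under 8 mm above the tray's, centres within 20 mm, tilt under 0.05 rad) (z of board in the frame of jig below 0.086 m and angle between board's own z axis and vertical below 0.025 rad and contact force between press_block and jig below 0.1 N and horizontal distance between press_block and tray below 0.02 m and z of press_block in the frame of tray below 0.008 m and angle between press_block's own z axis and vertical below 0.05 rad and linear speed of press_block below 0.01 m/s); the robot touches nothing.
It fails at once if the press block pressed on the jig with more than 30 N (contact force between press_block and jig above 30 N).
It fails at once if the nest plate rocked more than 0.09 rad (5 degrees) off level (angle between board's own z axis and vertical above 0.09 rad).
It fails at once if the jig touched by the gripper or arm with more than 1 N, instead of by the press block (contact force between any of the arm, the fingers and jig above 1 N).
It fails at once if the press block dropped or banged into its tray (more than 80 N) (contact force between press_block and tray above 80 N).
It fails at once if a bystander moved by more than 30 mm (distance of any of heat_sink, speaker_mic, tape_roll, flux_bottle from where it was at the start of the episode above 0.03 m).
It also fails if it takes over 72 s, if anything falls off the work surface, if the arm or the gripper's body presses on something with over 40 N, if the wrist force passes 120 N, or if a joint passes its speed limit or range.

ROBOT

A 6-joint arm with a two-finger parallel gripper is mounted at the origin on the work surface. World frame = base frame: x ahead of the robot, y to its left, z up, the work surface at z = 0. Lengths are in mm, angles in rad, forces in N, time in s.
With the tool pointing down it reaches from about 300 to 775 mm from the base axis. Payload 14.6 kg.
Tool frame: the origin (TCP) lies on the centre line of the jaws, within the pads' length; the fingertips stand 19 mm ahead of it and the grasp point (between the pads) is the TCP (bot.tip_reach is the distance from the TCP to the fingertips, in mm); z points along the fingers, y is the line along which they close (so a half turn about z gives the same grasp; the last joint's range is limited). The gripper opens to 85 mm and grips with 20 to 120 N. Pads are 22 mm wide; open, the fingers measure 114 mm over their backs; the gripper's body (76 mm by 85 mm) begins 54 mm behind the grasp point. The pads swing forward as they close: fully open they stand 13 mm farther back than shut.
Start: joints at [1.134, 0.3, 1.521, -0, 1.321, -0.067], TCP at [198.783, 512.811, 225.681] pointing down, gripper open.
Joint ranges: [-3.03, 3.03], [-0.79, 2.21], [0.23, 2.52], [-1.04, 4.18], [0, 3.07], [-2.55, 2.55]. Speed limits (rad/s): [2.22, 2.22, 2.57, 3.14, 3.14, 3.14].

INTERFACE

Orientations are given as a unit quaternion [w, x, y, z].
In Python, from rig import bot gives the robot as it stands. Calls block until the motion is done:
- bot.move_to(position, orientation): joint-space move of the TCP to a pose.
- bot.servo_line(position, attitude=None, speed=150, until_force=None): straight line of the TCP; attitude=None keeps the orientation; speed is the mean speed in mm/s. With until_force (N) it stops when the force on the tool has changed by that much, and returns True; else False.
- bot.move_joints(angles): joint-space move.
- bot.move_gripper(opening, grip_force=None): finger opening in mm; grip_force is the grip in N (None keeps the last); returns when the fingers have stopped.
- bot.dwell(seconds).
- bot.ik(position, orientation): joint angles nearest the present ones, or None.
- bot.read_state(): the state.
- bot.read_camera(name): name is "scene" or "top"; returns a dict with "image" (420x560x3 uint8, blue, green, red), "depth" (420x560 float32, mm along the optical axis (not along the pixel's ray), 0 where there is no reading), "fovy" (degrees; the focal length in pixels is half the picture's height over the tangent of half this angle, whatever the lens; pixels are square), "cx", "cy" (the principal point, pixels), "k1" (the pictures are not rectified: a ray, as slopes to the right and down, at radius r is drawn at 1 + k1 r^2 times it, then the intrinsics apply), "eye" and "attitude" of the camera in the world. Camera axes: x right, y down, z forward; pixel columns grow to the right and rows downward; lengths in mm; the calibration is good to about 2 mm. A picture is of the moment at which its call begins.
A pose or a line that the arm cannot do raises bot.MotionError and nothing moves.
- bot.finish_job(): hands the job in; it is judged then, once.
The state is a dict: "clock": time; "joint_positions": joint angles; "qvel": joint speeds; "effort": joint torques, N m; "ee_pos": TCP position; "tool_rot": TCP orientation; "ft_force": force on the tool from outside, world axes, zero at the start; "moment": the same for the moment, N m; "grip_width": finger opening in mm; "grip_force": force on a finger pad.
Only numpy, scipy, OpenCV 4.12 (cv2) and the standard library are available. Lean on these libraries where they do the work, as an engineer would, in place of code of your own. Each camera call takes 0.05 s, during which the arm holds its last target. There are 200 camera calls.

## Working session

There is one attempt and no reset: what is moved stays moved. The work goes in short steps, each a Python script; the robot and the scene stay as the last script left them, time stands still between calls to the robot, and variables do not carry over. Pictures are saved under pics/ and viewed, at most 10 in all, crops included, and the job is handed in when it is done.

```bash
ls; mkdir -p pics
python3 - <<'E'
from rig import bot
import cv2,numpy as np
ims=[]
for n in("scene","top"):
    c=bot.read_camera(n); np.savez(f"pics/{n}0.npz",**c); cv2.imwrite(f"pics/{n}0.png",c["image"])
    print(n,{k:v for k,v in c.items() if k not in("image","depth")},(c["depth"]>0).mean())
s=bot.read_state();print(s)
E
```

```text
pics
scene {'fovy': 56.8291574606754, 'cx': 282.2588071216981, 'cy': 212.35235487418595, 'k1': -0.022269390491049597, 'eye': array([1493.26140844, -335.46929765,  694.35071127]), 'attitude': array([-0.39220263,  0.71773811,  0.50706776, -0.2718665 ])} 0.9957695578231293
top {'fovy': 47.7078676970035, 'cx': 276.5202191063746, 'cy': 212.22016978233165, 'k1': -0.08249416580438414, 'eye': array([4.33876651e+02, 1.60898364e+00, 1.67593052e+03]), 'attitude': array([-0.03708467,  0.71647285, -0.6954042 ,  0.04128421])} 0.9961522108843538
{'clock': 0.1, 'joint_positions': array([ 1.13438415e+00,  3.00429348e-01,  1.52149458e+00,  7.82380498e-06,
        1.32068206e+00, -6.66542246e-02]), 'qvel': array([-0.00072793, -0.0014823 , -0.00301457,  0.00096218, -0.00335072,
        0.00035036]), 'effort': array([ 2.03562104e-04, -5.44374990e+01, -3.62369049e+01, -6.46306808e-05,
        3.01904365e-03, -1.12935180e-05]), 'ee_pos': array([198.70811623, 512.63473177, 225.18080585]), 'tool_rot': array([-1.29774892e-04,  1.83828504e-01,  9.82958201e-01, -4.89781955e-04]), 'ft_force': array([ 0.10487096, -0.62103376,  0.1705016 ]), 'moment': array([ 0.02740361, -0.0036273 ,  0.03060742]), 'grip_force': 0.0, 'grip_width': 85.43700406238219}
```

View pics/top0.png

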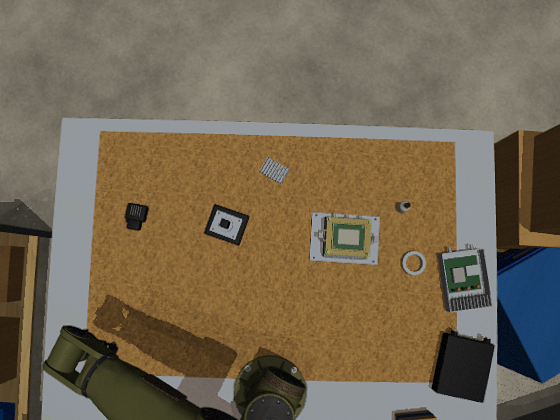

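View pics/scene0.png

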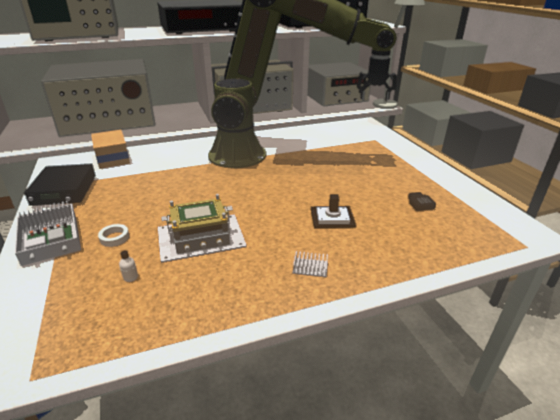

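The top view shows the tray with the press block at about (227,224), the jig at (345,238), the heat sink at (274,170), the bottle at (404,207) and the tape at (413,263). The microphone is far to the left at (136,216). In the scene view the block's handle is at (334,205) and the nest at (198,213). Next I'll measure by masks.

```bash
cat > h.py <<'E'
import numpy as np,cv2
from scipy.spatial.transform import Rotation as R
def rot(q): return R.from_quat([q[1],q[2],q[3],q[0]])
def K(c):
    f=210/np.tan(np.radians(float(c["fovy"]))/2); return f,float(c["cx"]),float(c["cy"]),float(c["k1"])
def rays(c,px):
    f,cx,cy,k=K(c); d=(np.asarray(px,float).reshape(-1,2)-[cx,cy])/f
    u=d.copy()
    for _ in range(8): u=d/(1+k*(u**2).sum(1,keepdims=True))
    return np.c_[u,np.ones(len(u))]
def on_plane(c,px,z):
    v=rot(c["attitude"]).apply(rays(c,px)); e=c["eye"]; return e+v*((z-e[2])/v[:,2])[:,None]
def cloud(c):
    y,x=np.mgrid[:420,:560]; r=rays(c,np.c_[x.ravel(),y.ravel()])
    return (c["eye"]+rot(c["attitude"]).apply(r*c["depth"].reshape(-1,1))).reshape(420,560,3)
def rect(c,mask,z):
    """largest blob of mask -> min-area rectangle on plane z: centre, sizes, angle of long side"""
    n,l,s,_=cv2.connectedComponentsWithStats(mask.astype(np.uint8)); i=1+s[1:,4].argmax()
    ct=max(cv2.findContours((l==i).astype(np.uint8),0,2)[0],key=cv2.contourArea)
    p=on_plane(c,ct[:,0],z)[:,:2].astype(np.float32)
    (x,y),(w,h),a=cv2.minAreaRect(p)
    if w>h: w,h,a=h,w,a+90   # h long; its direction is a+90
    return [round(float(v),2) for v in (x,y,w,h,(a+90+90)%180-90)]
E
python3 - <<'E'
from h import *
c=dict(np.load("pics/top0.npz")); s=dict(np.load("pics/scene0.npz"))
P=cloud(c)
for n,(x0,x1,y0,y1) in dict(tray=(195,260,195,255),jig=(300,390,200,275)).items():
    z=P[y0:y1,x0:x1,2]; print(n,np.histogram(z,bins=np.arange(-10,130,5)))
a=cv2.resize(c["image"][190:280,195:395],None,fx=4,fy=4,interpolation=cv2.INTER_CUBIC)[:,:800]
b=cv2.resize(s["image"][180:265,150:360],None,fx=3.8,fy=3.8,interpolation=cv2.INTER_CUBIC)[:240,:800]
cv2.imwrite("pics/c1.png",np.vstack([a,cv2.copyMakeBorder(b,0,0,0,800-b.shape[1],0)]))
hsv=cv2.cvtColor(c["image"],cv2.COLOR_BGR2HSV)
for p in [(227,207),(215,215),(224,223),(235,225),(345,220),(330,238),(337,236),(316,218),(348,237)]: print(p,hsv[p[1],p[0]],P[p[1],p[0]].round(0))
E
```

```text
tray (array([ 102,  766, 1396,  758,  200,  240,  207,   59,   42,   24,    4,
          1,    3,    0,    1,    5,    1,    4,   34,   28,    3,    0,
          0,    0,    0,    0,    0]), array([-10,  -5,   0,   5,  10,  15,  20,  25,  30,  35,  40,  45,  50,
        55,  60,  65,  70,  75,  80,  85,  90,  95, 100, 105, 110, 115,
       120, 125]))
jig (array([ 117,  933, 1773, 1194,  514,  102,   13,    8,   27,   29,   29,
         71,   89,   24,    7,    3,    4,    8,   51,  374,  786,  454,
         72,   23,    8,    2,    0]), array([-10,  -5,   0,   5,  10,  15,  20,  25,  30,  35,  40,  45,  50,
        55,  60,  65,  70,  75,  80,  85,  90,  95, 100, 105, 110, 115,
       120, 125]))
(227, 207) [ 17 158 132] [633. 170.   6.]
(215, 215) [105  22 141] [602. 210.  22.]
(224, 223) [170  21  36] [570. 171.  81.]
(235, 225) [105  16 158] [569. 139.  17.]
(345, 220) [ 24 118 141] [ 592. -237.   82.]
(330, 238) [ 24 112 144] [ 529. -187.   90.]
(337, 236) [60 81 85] [ 537. -210.   90.]
(316, 218) [106  18 158] [ 604. -146.    6.]
(348, 237) [ 26  28 148] [ 534. -246.   95.]
```

View pics/c1.png

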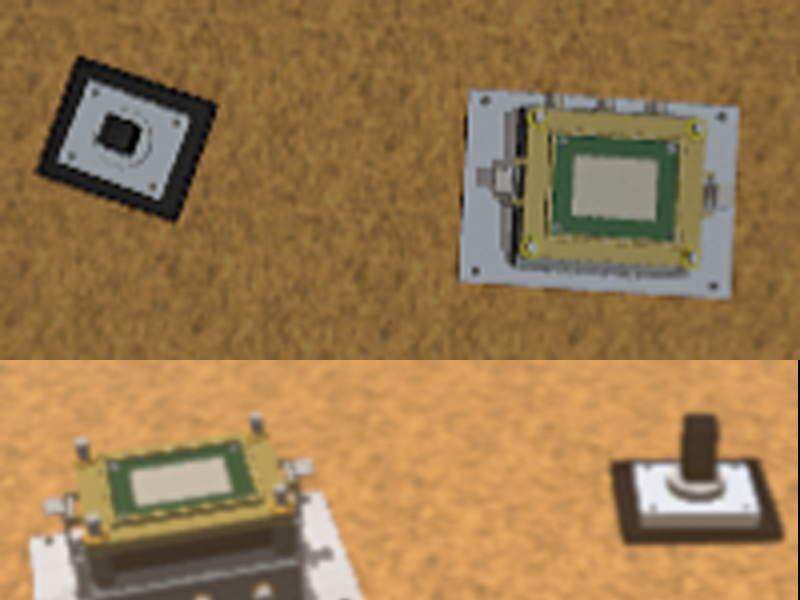

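The crop shows the tray rim as a dark rectangle, with the white slab, round boss and black handle inside it. On the jig, the grey foot, yellow nest border and green board with its cream centre separate clearly.

```bash
cat >> h.py <<'E'
def near(c,x,y,z,r):
    yy,xx=np.mgrid[:420,:560]; p=on_plane(c,np.c_[xx.ravel(),yy.ravel()],z)
    return (np.hypot(p[:,0]-x,p[:,1]-y)<r).reshape(420,560)
def fill(m):
    o=np.zeros(m.shape,np.uint8); ct=max(cv2.findContours(m.astype(np.uint8),0,2)[0],key=cv2.contourArea); cv2.drawContours(o,[ct],-1,1,-1); return o>0
def up(c,k=4):
    """the picture enlarged k times with calibration to match is not needed: only masks -> subpixel"""
def masks(c):
    h=cv2.cvtColor(c["image"],cv2.COLOR_BGR2HSV); H,S,V=[h[...,i].astype(int) for i in range(3)]
    return dict(white=(S<60)&(V>100),dark=(V<60),green=(H>40)&(H<90)&(S>50),grey=(S<60)&(V>60),yellow=(H>20)&(H<32)&(S>60))
E
cat > meas.py <<'E'
from h import *
for n in("top","scene"):
    c=dict(np.load(f"pics/{n}0.npz")); m=masks(c)
    T=near(c,570,165,14,110); J=near(c,530,-235,50,190)
    tray=fill((m["dark"]|m["white"])&T)
    print(n,"tray z14",rect(c,tray,14))
    print(" slab z19",rect(c,fill(m["white"]&T),19))
    for z in (84,): print(" handle",rect(c,m["dark"]&near(c,570,165,84,32),z))
    print(" board z92",rect(c,fill(m["green"]&J),92))
    print(" foot z8",rect(c,fill(m["grey"]&J),8))
    print(" yel z96",rect(c,fill(m["yellow"]&J),96))
E
python3 meas.py
```

```text
top tray z14 [571.48, 169.51, 109.58, 132.28, 72.57]
 slab z19 [570.2, 171.39, 77.35, 95.96, 71.28]
 handle [569.11, 169.24, 25.55, 32.05, 73.35]
 board z92 [536.59, -247.45, 81.49, 102.36, 87.87]
 foot z8 [535.71, -247.54, 171.43, 241.1, 87.9]
 yel z96 [537.01, -244.62, 127.68, 166.02, 88.4]
scene tray z14 [575.31, 173.02, 92.98, 106.34, 70.85]
 slab z19 [581.53, 167.55, 92.29, 101.87, 70.94]Traceback (most recent call last):
  File "meas.py", line 8, in <module>
    for z in (84,): print(" handle",rect(c,m["dark"]&near(c,570,165,84,32),z))
                                    ~~~~^^^^^^^^^^^^^^^^^^^^^^^^^^^^^^^^^^^^^
  File "h.py", line 18, in rect
    n,l,s,_=cv2.connectedComponentsWithStats(mask.astype(np.uint8)); i=1+s[1:,4].argmax()
                                                                         ~~~~~~~~~~~~~~^^
ValueError: attempt to get argmax of an empty sequence
```

```bash
cat >> h.py <<'E'
def down(a): a=np.radians(a)/2; return np.array([0,np.cos(a),np.sin(a),0])
def st(bot,l=""):
    s=bot.read_state(); print(l,"t%.2f"%s["clock"],s["ee_pos"].round(2),"F",s["ft_force"].round(2),"M",s["moment"].round(2),"w%.1f g%.1f"%(s["grip_width"],s["grip_force"])); return s
E
python3 - <<'E'
from rig import bot
from h import *
bx,by,A=569.8,170.3,72.0
bot.move_to([bx,by,170],down(A)); st(bot)
bot.move_gripper(60)
bot.servo_line([bx,by,64],speed=60); st(bot)
bot.move_gripper(10,100); st(bot,"grip")
print(bot.servo_line([bx,by,70],speed=15)); st(bot)
bot.servo_line([bx,by,190],speed=80); st(bot,"up")
c=bot.read_camera("scene"); np.savez("pics/s1.npz",**c)
cv2.imwrite("pics/s1.png",cv2.resize(c["image"][90:290,130:390],None,fx=3,fy=3,interpolation=cv2.INTER_CUBIC))
E
```

```text
t1.94 [569.52 171.21 170.2 ] F [-0.68  0.94  0.46] M [-0.06  0.03  0.01] w85.5 g0.0
 t4.23 [569.93 170.32  64.28] F [ 0.11 -0.69  0.33] M [0.   0.01 0.05] w60.2 g0.0
grip t4.64 [569.93 170.36  64.52] F [-2.56 -0.49  5.16] M [-0.13  0.33 -0.04] w25.6 g99.1
False
 t5.19 [569.74 170.28  69.91] F [-0.11 -0.12 -2.4 ] M [ 0.   -0.03 -0.01] w25.3 g98.4
up t6.84 [569.65 170.25 189.51] F [-0.35 -0.29 -2.12] M [-0.01  0.02 -0.01] w25.3 g98.4
```

View pics/s1.png

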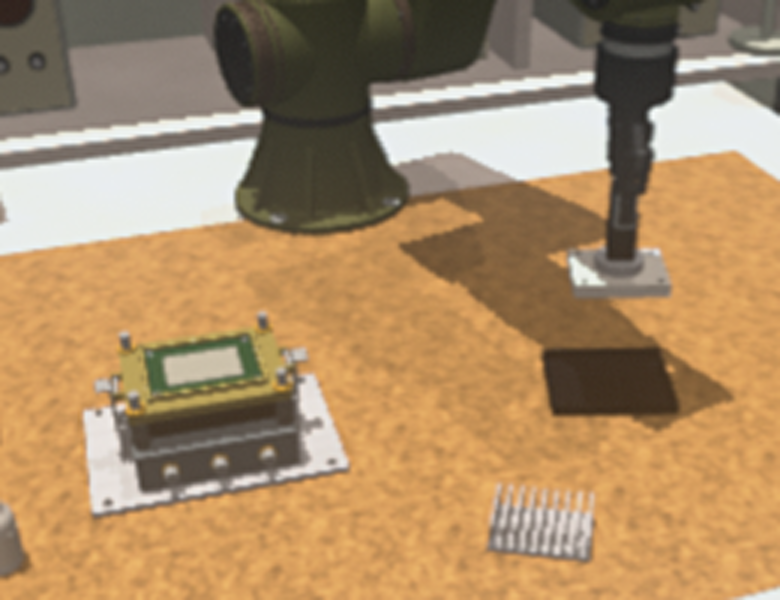

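The block hangs level in the gripper, with its slab at about (620,272) in this crop, and the tray is empty. Next I'll hover over the nest and compare block and board in the same view.

Run:
```python
from rig import bot
from h import *
x,y=536.6,-247.45
bot.move_to([x,y,215],down(87.9)); bot.dwell(.3)
s=st(bot); print(s["joint_positions"].round(2), np.degrees(rot(s["tool_rot"]).as_euler("ZYX")).round(2))
for n in("scene","top"):
    c=bot.read_camera(n); np.savez(f"pics/{n}2.npz",**c)
    zb=s["ee_pos"][2]-60.3
    if n=="scene": a=cv2.resize(c["image"][130:240,130:270],None,fx=5,fy=5,interpolation=cv2.INTER_CUBIC)
    m=masks(c); W=fill(m["white"]&near(c,x,y,zb+8,75))
    print(n,"white bbox",cv2.boundingRect(W.astype(np.uint8)))
c0=dict(np.load("pics/scene0.npz")); print("board scene",rect(c0,fill(masks(c0)["green"]&near(c0,x,y,92,120)),92))
cv2.imwrite("pics/s2.png",a)
```

```text
t8.74 [ 536.79 -247.04  214.98] F [ 0.15  0.33 -2.21] M [ 0.01  0.   -0.03] w25.7 g98.5
[-0.49  0.4   1.41  0.    1.33 -0.46] [  87.93   -0.   -180.  ]
scene white bbox (176, 180, 38, 22)
top white bbox (337, 222, 10, 22)
board scene [533.19, -245.88, 70.26, 98.96, 87.78]
```

View pics/s2.png

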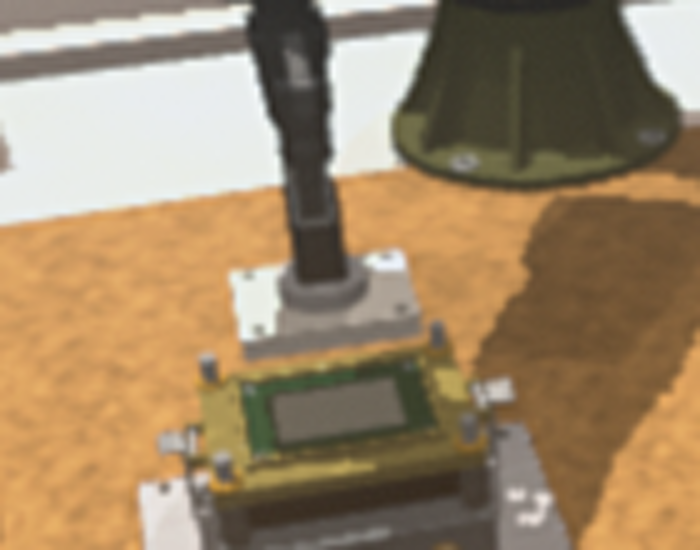

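In the crop, the slab's bottom front corners are at (246,357) and (420,331), and its top rear corners at (230,270) and (405,250). The opening's corners are at about (243,383), (418,360), (440,425) and (252,455). I'll cast these onto their planes.

Run:
```python
from h import *
c=dict(np.load("pics/scene2.npz")); zb=214.98-60.3
f=lambda p,z: on_plane(c,(np.array(p)+.5)/5-.5+130,z)[:,:2]
r=R.from_euler("z",-(87.9-90),degrees=True).as_matrix()[:2,:2]
o=np.array([536.6,-247.45])
for n,p,z in [("slab bot front",[(246,357),(420,331)],zb),("slab top back",[(230,270),(405,250)],zb+15),("slab top front",[(240,343),(420,317)],zb+15),("open back",[(243,383),(418,360)],92),("open front",[(252,455),(440,425)],96)]:
    q=(f(p,z)-o)@r.T; print(n,q.round(1).tolist(),"mid",q.mean(0).round(1))
# edges by gradient: green mask quad, white mask
m=masks(c)
g=fill(m["green"]&near(c,536,-247,92,100)); ct=max(cv2.findContours(g.astype(np.uint8),0,2)[0],key=cv2.contourArea)
print(cv2.approxPolyDP(cv2.convexHull(ct),2.5,True)[:,0].tolist())
```

```text
slab bot front [[34.7, -44.1], [34.6, 49.0]] mid [34.7  2.4]
slab top back [[-37.5, -44.5], [-32.5, 52.7]] mid [-35.    4.1]
slab top front [[45.1, -46.1], [45.6, 48.6]] mid [45.3  1.2]
open back [[-43.5, -47.4], [-39.4, 54.3]] mid [-41.5   3.4]
open front [[40.1, -49.3], [40.5, 54.1]] mid [40.3  2.4]
[[200, 204], [184, 219], [180, 218], [181, 207]]
```

Block and opening agree to about 1 mm. I'll lower now until contact; I expect TCP z of about 152, or 156 if it lands on the border.

Run:
```python
from rig import bot
from h import *
x,y=536.6,-247.45
bot.servo_line([x,y,162],speed=60); bot.dwell(.3); st(bot,"pre")
print(bot.servo_line([x,y,146],speed=6,until_force=2.5)); st(bot,"contact"); bot.dwell(.2); st(bot)
c=bot.read_camera("scene"); np.savez("pics/s3.npz",**c)
cv2.imwrite("pics/s3.png",cv2.resize(c["image"][150:250,140:260],None,fx=5,fy=5,interpolation=cv2.INTER_CUBIC))
```

```text
pre t10.18 [ 536.65 -247.47  162.17] F [-1.06  0.89 -2.32] M [ 0.   -0.03 -0.  ] w25.6 g98.4
True
contact t11.80 [ 536.56 -247.42  151.49] F [1.91 0.22 0.79] M [-0.06 -0.34 -0.  ] w25.4 g98.8
 t12.00 [ 536.43 -247.33  151.19] F [ 2.02 -0.18  0.55] M [-0.11 -0.42 -0.06] w25.6 g98.8
```

View pics/s3.png

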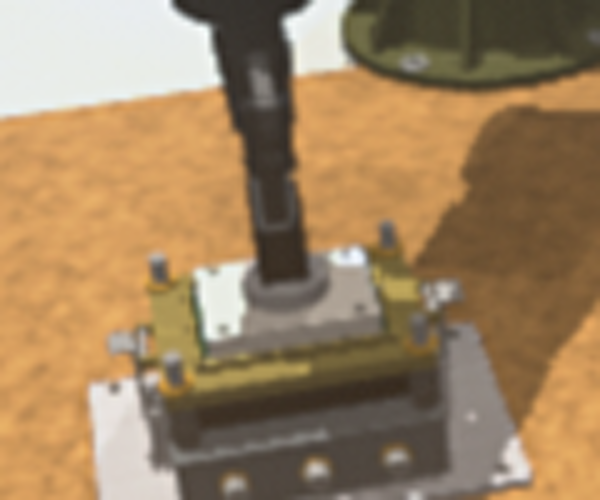

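The block is inside the border: contact came at 151.5. There's about 2 N of side force though, so I'll lift slightly and probe the opening's walls to centre the block.

Run:
```python
from rig import bot
from h import *
x,y=536.6,-247.45; z=153.6
u=np.array([np.sin(np.radians(87.9)),-np.cos(np.radians(87.9))]); v=np.array([-u[1],u[0]])
p=np.array([x,y]); bot.servo_line([*p,z],speed=10); bot.dwell(.3); st(bot,"free")
for ax in(u,v):
    e=[]
    for sg in(1,-1):
        hit=bot.servo_line([*(p+sg*6*ax),z],speed=6,until_force=2.5)
        s=st(bot,f"hit {hit}"); e.append((s["ee_pos"][:2]-p)@ax)
        bot.servo_line([*p,z],speed=10); bot.dwell(.3)
    print("edges",np.round(e,2)); p=p+ax*np.mean(e)
    bot.servo_line([*p,z],speed=10); bot.dwell(.3); st(bot,"centred")
print(p)
```

```text
free t12.77 [ 536.55 -247.42  153.51] F [-0.29  0.41 -1.73] M [-0.03  0.02 -0.  ] w25.3 g98.5
hit True t13.43 [ 539.78 -247.36  152.65] F [-0.66  0.74 -1.72] M [0.04 0.04 0.04] w25.4 g98.6
hit True t15.02 [ 531.65 -247.22  153.22] F [ 3.23 -0.15 -1.62] M [-0.22 -0.66  0.17] w25.3 g98.7
edges [ 3.17 -4.95]
centred t16.56 [ 535.71 -247.43  153.6 ] F [ 0.17 -0.62 -3.28] M [-0.07  0.02 -0.03] w25.2 g98.9
hit True t17.27 [ 535.68 -243.36  153.07] F [ 0.02 -2.95 -1.52] M [-0.56 -0.    0.08] w25.7 g99.0
hit True t19.04 [ 535.14 -252.46  152.73] F [ 1.13  1.65 -1.65] M [ 0.28 -0.07  0.03] w25.3 g98.8
edges [ 4.05 -5.06]
centred t20.57 [ 535.69 -247.91  153.6 ] F [ 0.43 -0.43 -1.62] M [-0.03 -0.03  0.01] w25.4 g98.7
[ 535.6907761  -247.91841159]
```

Run:
```python
from rig import bot
from h import *
p=[535.7,-247.9]; F0=-2.2; z=152.5
while z>126:
    F=bot.read_state()["ft_force"][2]-F0
    z-=1.5 if z>143 else 1.0
    hit=bot.servo_line([*p,z],speed=6,until_force=max(18-F,4)); s=st(bot,f"{z} {hit}")
    if s["ft_force"][2]-F0>16: break
bot.dwell(.3); st(bot,"hold")
```

```text
151.0 False t21.15 [ 535.77 -247.96  151.19] F [ 0.42 -0.46  1.91] M [-0.02  0.1   0.  ] w25.3 g99.2
149.5 False t21.55 [ 535.78 -247.94  149.57] F [0.67 0.7  0.87] M [-0.02 -0.08  0.02] w25.6 g99.3
148.0 False t21.95 [ 535.77 -247.95  148.05] F [0.78 0.48 3.35] M [-0.04 -0.12 -0.01] w25.6 g99.4
146.5 False t22.35 [ 535.75 -247.94  146.52] F [ 0.38 -0.1   3.09] M [-0.06 -0.22  0.05] w25.6 g99.4
145.0 False t22.75 [ 535.73 -247.91  144.94] F [0.59 0.61 2.9 ] M [-0.08 -0.2  -0.02] w25.1 g99.4
143.5 False t23.15 [ 535.7  -247.86  143.37] F [ 0.83 -0.75  2.62] M [-0.05 -0.4   0.06] w25.4 g99.4
142.0 False t23.55 [ 535.71 -247.89  141.94] F [ 0.9  -0.16  3.16] M [-0.14 -0.32  0.06] w25.5 g99.4
141.0 False t23.87 [ 535.71 -247.85  140.97] F [0.98 0.18 2.46] M [-0.04 -0.29  0.01] w25.4 g99.5
140.0 False t24.18 [ 535.7  -247.94  140.09] F [0.43 0.04 4.33] M [ 0.  -0.2 -0. ] w25.4 g99.7
139.0 False t24.50 [ 535.72 -247.81  139.51] F [-2.45  1.68  9.24] M [0.28 0.18 0.04] w25.1 g100.2
138.0 True t24.73 [ 535.8  -247.9   139.57] F [-2.62  2.01  8.92] M [ 0.35  0.54 -0.07] w25.3 g100.2
137.0 Tru
[... 591 characters left out ...]
.2
131.0 True t27.30 [ 535.65 -247.84  139.5 ] F [-2.73  1.66  8.05] M [0.35 0.63 0.04] w25.6 g100.1
130.0 True t27.80 [ 535.65 -247.84  139.45] F [-2.85  0.92  8.5 ] M [ 0.37  0.58 -0.04] w25.7 g100.2
129.0 True t28.32 [ 535.61 -247.82  139.42] F [-3.6   1.6   9.64] M [ 0.35  0.56 -0.03] w25.5 g100.2
128.0 True t28.83 [ 535.6  -247.83  139.45] F [-2.87  2.02  9.23] M [ 0.37  0.5  -0.07] w25.5 g100.1
127.0 True t29.38 [ 535.58 -247.81  139.42] F [-3.28  1.98  8.81] M [ 0.35  0.55 -0.03] w25.6 g100.1
126.0 True t29.97 [ 535.57 -247.8   139.4 ] F [-3.46  2.49  8.12] M [ 0.31  0.6  -0.04] w25.6 g100.1
hold t30.27 [ 535.56 -247.8   139.42] F [-2.37  1.78  9.09] M [ 0.32  0.51 -0.01] w25.3 g100.1
```

Force climbed at 139.5, after 12.4 mm of travel, so this is either the catches or the stops. I'll press on slowly with a ceiling of about 22 N.

Run:
```python
from rig import bot
from h import *
p=[535.6,-247.85]; z=139.2
for i in range(24):
    F=np.mean([bot.read_state()["ft_force"][2] for _ in range(1)])+2.2
    z-=.4
    hit=bot.servo_line([*p,z],speed=4,until_force=10); s=st(bot,f"{z:.1f} {hit}")
    if hit or s["ft_force"][2]+2.2>17.5: break
c=bot.read_camera("scene"); np.savez("pics/s4.npz",**c)
cv2.imwrite("pics/s4.png",cv2.resize(c["image"][150:250,140:260],None,fx=5,fy=5,interpolation=cv2.INTER_CUBIC))
```

```text
138.8 False t30.52 [ 535.49 -247.8   139.3 ] F [-1.81  2.15  9.89] M [ 0.36  0.46 -0.05] w25.6 g100.4
138.4 False t30.77 [ 535.49 -247.83  139.15] F [-4.64  2.26 11.98] M [0.38 0.74 0.05] w25.3 g100.6
138.0 False t31.02 [ 535.5  -247.88  139.03] F [-4.75  1.02 13.72] M [ 0.39  0.87 -0.03] w25.5 g100.9
137.6 False t31.27 [ 535.55 -247.85  138.92] F [-6.65  2.01 15.97] M [0.55 1.1  0.04] w25.7 g101.2
```

View pics/s4.png

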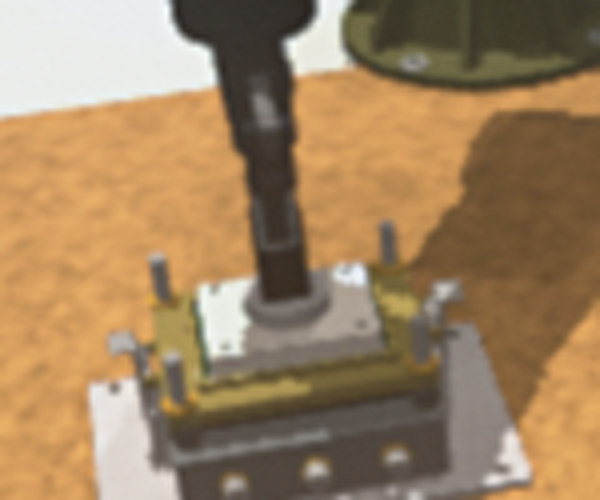

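The nest is visibly low on its posts, with post tops standing well clear at (158,275) and (388,240). Force is climbing steeply at 18 N, so it's on the rubber stops. I'll press a touch more, then rise slowly and watch whether the force vanishes within about 2 mm, which would mean it's caught.

Run:
```python
from rig import bot
from h import *
p=[535.5,-247.85]
bot.servo_line([*p,137.2],speed=3,until_force=8); st(bot,"press")
bot.dwell(.2); st(bot,"press")
for z in (138,139,139.6,140.2,140.8,141.4,142,143,144,145):
    bot.servo_line([*p,z],speed=6); s=st(bot,z)
```

```text
press t31.60 [ 535.52 -247.88  138.8 ] F [-5.73  3.81 18.4 ] M [ 0.62  1.25 -0.05] w25.4 g101.5
press t31.80 [ 535.49 -247.89  138.78] F [-6.26  3.73 18.15] M [0.67 1.17 0.02] w25.5 g101.5
138 t32.08 [ 535.48 -247.86  139.02] F [-3.82  3.14 13.64] M [ 0.48  0.76 -0.02] w25.3 g100.8
139 t32.40 [ 535.45 -247.78  139.36] F [-0.83  0.65  8.58] M [ 0.18  0.19 -0.04] w25.3 g100.1
139.6 t32.65 [ 535.46 -247.8   139.65] F [-0.05  0.87  4.7 ] M [ 0.09 -0.   -0.01] w25.4 g99.6
140.2 t32.90 [ 535.45 -247.83  140.13] F [-0.95  0.15  3.32] M [ 0.12 -0.02 -0.03] w25.3 g99.6
140.8 t33.15 [ 535.46 -247.76  140.64] F [-0.16  0.75  1.95] M [ 0.13 -0.07 -0.02] w25.5 g99.4
141.4 t33.40 [ 535.25 -247.79  140.92] F [-0.16 -0.11 -2.24] M [ 0.02 -0.06 -0.03] w25.5 g99.0
142 t33.65 [ 535.35 -247.83  141.79] F [ 0.81  0.04 -2.9 ] M [-0.01 -0.01  0.03] w25.6 g98.8
143 t33.97 [ 535.5  -247.86  143.02] F [ 0.24 -0.64 -1.95] M [-0.03 -0.06  0.02] w25.4 g98.8
144 t34.28 [ 535.54 -247.84  144.07] F [ 0.93 -0.48 -2.47] M [-0.    0.03  0.05] w25.2 g98.8
145 t34.60 [ 535.52 -247.88  145.05] F [-0.18 -0.73 -3.12] M [-0.05 -0.01  0.01] w25.4 g98.8
```

The force dropped to zero 1.5–2 mm above the stop, so the nest is caught. Now I'll return the block.

Run:
```python
from rig import bot
from h import *
bot.servo_line([535.5,-247.85,215],speed=70)
bx,by=570.3,170.1
bot.move_to([bx,by,150],down(72.2)); bot.dwell(.2)
bot.servo_line([bx,by,74],speed=50); bot.dwell(.3); st(bot,"pre")
print(bot.servo_line([bx,by,58],speed=6,until_force=3)); s=st(bot,"set")
bot.move_gripper(62); st(bot,"open")
z=s["ee_pos"][2]
bot.servo_line([bx,by,z+40],speed=40); bot.servo_line([bx,by,220],speed=120)
bot.move_to([400,330,260],down(130)); st(bot,"away")
for n in("top","scene"):
    c=bot.read_camera(n); np.savez(f"pics/{n}5.npz",**c)
    a=c["image"][150:280,190:390] if n=="top" else c["image"][170:270,140:380]
    a=cv2.resize(a,None,fx=3,fy=3,interpolation=cv2.INTER_CUBIC)
    if n=="top":
        m=masks(c); T=near(c,570,165,14,110)
        print("tray",rect(c,fill((m["dark"]|m["white"])&T),14),"slab",rect(c,fill(m["white"]&T),19)); A=a
    else: cv2.imwrite("pics/f5.png",cv2.vconcat([cv2.copyMakeBorder(A[:300],0,0,0,120,0),a[:300]]))
```

```text
pre t39.48 [570.34 170.12  74.08] F [ 0.2  -0.06 -2.06] M [-0.   -0.03 -0.01] w25.7 g98.7
True
set t41.04 [570.21 170.12  64.53] F [-2.46  0.47  5.31] M [-0.01  0.09  0.  ] w25.2 g99.8
open t41.48 [569.67 170.    63.54] F [-0.47  0.33 -0.81] M [-0.03  0.04  0.02] w61.8 g0.0
away t44.71 [400.53 329.58 259.59] F [-0.21 -0.07 -0.12] M [-0.03 -0.01 -0.04] w62.0 g0.0
tray [571.48, 169.51, 109.58, 132.28, 72.57] slab [570.7, 171.07, 77.64, 95.9, 71.49]
```

View pics/f5.png

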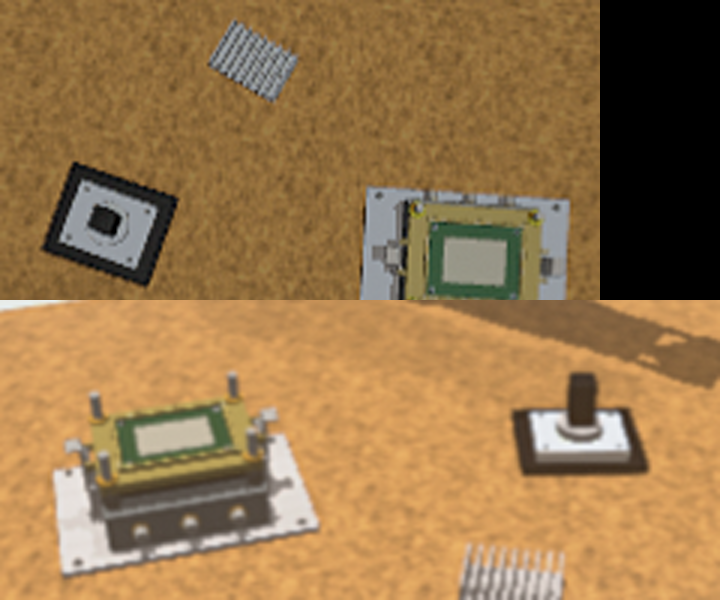

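The nest is down and level: the posts stand equally proud of it and both hooks are over the pins. The block sits flat and centred in the tray, and the arm is clear. Handing in.

```bash
python3 -c "
from rig import bot
print(bot.finish_job())"
```

```text
the job is handed in; nothing more can be done
None
```

I handed the job in at about 45 s of the 72 s limit: the nest is pressed down and held level by both catches (peak measured press force about 21 N), the press block is back flat in its tray, and I left the bystanders alone. The hand-in call returned no verdict, so this rests on my own force readings and pictures.

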